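# Feel along an extinguisher's weld seam

## Robot

A 6-joint arm with a two-finger parallel gripper is mounted at the origin on the work surface. World frame = base frame: x ahead of the robot, y to its left, z up, the work surface at z = 0. Lengths are in mm, angles in rad, forces in N, time in s.
With the tool pointing down it reaches from about 350 to 975 mm from the base axis. Payload 7.1 kg.
Tool frame: the origin (TCP) lies at the very end of the fingers, on their centre line; the grasp point (between the pads) lies 19 mm behind it; z points along the fingers, y is the direction in which the jaws open and shut (so a half turn about z gives the same grasp; the last joint's range is limited). The gripper opens to 88 mm and grips with 3 to 60 N. Pads are 20 mm wide; open, the fingers measure 115 mm over their backs; the gripper's body (75 mm by 178 mm) begins 61 mm behind the grasp point.
Start: joints at [-1.25, 0.423, 1.63, -0, 1.089, -0.019], TCP at [208.329, -589.24, 222.675] pointing down, gripper open.
Joint ranges: [-3, 3], [-0.9, 2.11], [0.09, 2.58], [-1.31, 4.45], [0.11, 2.69], [-2.54, 2.54]. Speed limits (rad/s): [2.39, 2.39, 3.01, 3.14, 3.14, 3.14].

## Interface

Orientations are given as a rotation vector (axis times angle).
In Python, from workcell import readout, imaging, close_job gives the robot as it stands.
- The arm moves only by the tool carry_out, never from a script. Its argument "rows" is a list of rows, each a list of 3 entries, a list of its own where there are three numbers: the shift along the tool's x, y, z in m, then the turn, a rotation vector about the tool's x, y, z in rad, then the closure, from 0 (fully open) to 1 (shut). In form: [[[dx, dy, dz], [wx, wy, wz], hand], ...]. A call has 1 to 12 rows; each row shifts and turns the commanded pose from where the row before left it, along the tool's axes as they then stand; what a row does not reach is not made up. A row lasts 1/12 s, in which the tool goes at most 41.7 mm and 7.16 degrees, less where a joint would pass 70% of its speed; a pose out of reach is approached as far as the arm can. A call with a gripper value outside its range is refused whole. The fingers move at their own pace and stop on an object; the grip force is fixed at half the most. Time passes only in rows, so rows that do not move let the fingers close. It gives the time, the measured TCP pose, the force and the opening at its end, in the units of the state.
- readout.get_obs(): the state, without advancing time (a new reading comes with each control period).
- imaging.get_image(name): name is "scene" or "top"; returns the picture (420x560x3 uint8, red, green, blue); there is no depth.
- imaging.camera_params(name): a dict with "fx", "fy", "cx", "cy" (pixels), "k1" (the pictures are not rectified: a ray, as slopes to the right and down, at radius r is drawn at 1 + k1 r^2 times it, then the intrinsics apply), "rvec" (rotation vector, rad) and "tvec" (3), from world to camera coordinates, as OpenCV has them. Camera axes: x right, y down, z forward; pixel columns grow to the right and rows downward; lengths in mm; the calibration is good to about 2 mm. A picture is of the moment at which its call begins. camera_params takes no time and is no camera call.
- close_job(): hands the job in, once; it reports no verdict.
The state is a dict: "t": time; "qpos": joint angles; "qvel": joint speeds; "joint_torque": joint torques, N m; "ee_pos": TCP position; "orientation": TCP orientation; "ft_force": force on the tool from outside, world axes, zero at the start; "moment": the same for the moment, N m; "width": finger opening in mm.
Only numpy, scipy, OpenCV 4.12 (cv2) and the standard library are available. Lean on these libraries where they do the work, as an engineer would, in place of code of your own. Each camera call takes 0.05 s, during which the arm holds its last target.

## Task

Check the weld seam on top of the red extinguisher shell by touch: with the closed fingertips, touch its yellow end mark, then run them slowly along the seam, touching it all the way, to the blue end mark. Touch lightly, so that the sprung cradle gives a little but is never pushed down close to its stop, grasp and lift nothing, do not shift or roll the shell in its cradle, and leave everything else where it is. Finish with the fingertips still resting lightly on the blue mark, to point out the spot for re-inspection: end the job while holding that touch.

Things in the scene. Friction and masses are not known exactly. Their poses are not given: they have to be found in the camera images.
- seam: weld bead along the top of the red shell: 200 mm long (its first 20 mm painted yellow, its last 20 mm blue, bare steel between), 10 mm wide, standing 2.5 mm above the shell's crown; origin at the middle of its top face, about 172 mm above the table at rest; its x axis runs along the seam from the yellow mark towards the blue mark, z up. The shell curves away to both sides (radius 55 mm)
- start_mark (a point): yellow end of the bead, 20 mm long and 10 mm wide, level with the rest; the point is the middle of its top face, 90 mm from the seam's middle, near the shell's black foot. A yellow band 20 mm wide runs round the shell there
- end_mark (a point): blue end of the bead, 20 mm long and 10 mm wide, level with the rest; the point is the middle of its top face, 90 mm from the seam's middle, near the shell's brass neck. A blue band 20 mm wide runs round the shell there
- tank: the red extinguisher shell, 110 mm in diameter, 280 mm long, about 0.9 kg, lying loose in the cradle's two rubber vees; origin on its axis, 57.5 mm below the seam's middle; x along its axis towards the neck, z up through the seam
- cradle (a joint): how far the sprung blue cradle, with the shell on it, is pressed down, in m: 0 at rest, stop at 0.016. It starts to give at 1 to 3 N and then takes 0.5 N more per mm; 4 to 7 mm down is a good light touch, beyond 13 mm is too hard. It sinks straight down without tipping, and springs back
- base: dark steel foot plate of the cradle, 240 x 140 x 16 mm, fixed to the table, four guide posts to 62 mm height; origin under its middle, x along the seam from yellow to blue. It may lie at any yaw
- valve_head: bystander: brass valve head with a red lever, 68 mm high, standing beside the cradle; origin under its foot
- wrench: bystander: open-ended wrench, 170 mm long, lying beside the cradle; origin under its middle
- collar: bystander: brass collar, 44 mm across, 16 mm high, beyond the shell's foot end; origin under its middle
- mug: bystander: white mug, about 80 mm wide, 90 mm high; origin under its middle
- screwdriver: bystander: screwdriver, 200 mm long, lying; origin under its middle
- cartridge: bystander: upright steel gas cartridge, 40 mm in diameter, 110 mm high; origin under its middle

How it is judged (in metres and radians):
On the way, in this order (a step that is already met when the one before it is completed fails the run):
1. the fingertips touch the seam's yellow start mark (contact force between the fingers and seam above 0.3 N and x of the grasp point in the frame of seam below -0.07 m), for 0.2 s.
2. the fingertips touch the weld seam while over its stretch 1 of 6 (20 mm each, counted from yellow) (contact force between the fingers and seam above 0.3 N and x of the grasp point in the frame of seam between -0.06 and -0.04 m), for 0.06 s.
3. the fingertips touch the weld seam while over its stretch 2 of 6 (20 mm each, counted from yellow) (contact force between the fingers and seam above 0.3 N and x of the grasp point in the frame of seam between -0.04 and -0.02 m), for 0.06 s.
4. the fingertips touch the weld seam while over its stretch 3 of 6 (20 mm each, counted from yellow) (contact force between the fingers and seam above 0.3 N and x of the grasp point in the frame of seam between -0.02 and 0 m), for 0.06 s.
5. the fingertips touch the weld seam while over its stretch 4 of 6 (20 mm each, counted from yellow) (contact force between the fingers and seam above 0.3 N and x of the grasp point in the frame of seam between 0 and 0.02 m), for 0.06 s.
6. the fingertips touch the weld seam while over its stretch 5 of 6 (20 mm each, counted from yellow) (contact force between the fingers and seam above 0.3 N and x of the grasp point in the frame of seam between 0.02 and 0.04 m), for 0.06 s.
7. the fingertips touch the weld seam while over its stretch 6 of 6 (20 mm each, counted from yellow) (contact force between the fingers and seam above 0.3 N and x of the grasp point in the frame of seam between 0.04 and 0.06 m), for 0.06 s.
8. the fingertips touch the blue end mark (contact force between the fingers and seam above 0.3 N and x of the grasp point in the frame of seam above 0.07 m), for 0.2 s.
At the end, for the whole second after the job is handed in: fingertips rest on the blue mark with more than 0.3 N, the grasp point more than 70 mm from the seam's middle towards blue, the cradle is pressed down less than 13 mm, and the shell lies still in its cradle within 12 mm, 0.2 rad of roll and 0.08 rad of yaw (all of step 8 and value of joint cradle below 0.013 m and linear speed of tank below 0.02 m/s and horizontal distance between tank and base below 0.012 m and angle between the z axis of tank and the z axis of base, either way round below 0.2 rad and angle between the x axis of tank and the x axis of base, either way round below 0.08 rad); the arm keeps its last pose, push and grip.
It fails at once if the cradle is pressed down more than 13 mm (too hard) (value of joint cradle above 0.013 m).
It fails at once if the shell is shifted more than 12 mm, rolled more than 0.2 rad or turned more than 0.08 rad in its cradle (not (horizontal distance between tank and base below 0.012 m and angle between the z axis of tank and the z axis of base, either way round below 0.2 rad and angle between the x axis of tank and the x axis of base, either way round below 0.08 rad)).
It fails at once if the shell is lifted more than 6 mm (z of tank in the frame of base above 0.121 m).
It fails at once if a bystander is moved or lifted more than 20 mm (distance of any of valve_head, wrench, collar, mug, screwdriver, cartridge from where it was at the start of the episode above 0.02 m).
It also fails if it takes over 48 s, if anything falls off the work surface, if the arm or the gripper's body presses on something with over 40 N, if the wrist force passes 120 N, or if a joint passes its speed limit or range.

## Working session

There is one attempt and no reset: what is moved stays moved. The work goes in short steps, Python scripts to look and compute and a tool call to move; the robot and the scene stay as the last step left them, time stands still between calls to the robot, and variables do not carry over. Pictures are saved under pics/ and viewed, and the job is handed in when it is done.

Besides the shell and the picture viewer there is one more tool, called by a JSON object that holds its "name" and its "arguments", one argument or row to a line. carry_out: Moves the arm, as the interface text tells. Its arguments: {"type":"object","properties":{"rows":{"type":"array","items":{"type":"array"}}},"required":["rows"]}

```bash
mkdir -p pics; ls; python3 - <<'E'
from workcell import readout, imaging
import cv2
for n in ("scene","top"):
    im=imaging.get_image(n); cv2.imwrite(f"pics/{n}0.png",im[:,:,::-1]); print(n,imaging.camera_params(n))
print(readout.get_obs())
E
```

```text
pics
scene {'fx': 396.8865166784394, 'fy': 396.8865166784394, 'cx': 278.3223508420422, 'cy': 212.4131598194301, 'k1': -0.08347706759312681, 'rvec': array([ 1.20667592,  2.40484608, -0.90023311]), 'tvec': array([ 324.23301066, -267.30749228, 1383.77573445])}
top {'fx': 429.4116240085598, 'fy': 429.4116240085598, 'cx': 275.11445584029707, 'cy': 205.64578521887532, 'k1': -0.09713844750836248, 'rvec': array([ 2.1634879 , -2.21465579,  0.12430563]), 'tvec': array([  -1.51869819,  572.00341306, 1276.95424148])}
{'t': 0.1, 'qpos': array([-1.25000627e+00,  4.23760896e-01,  1.63061247e+00, -1.98224215e-05,
        1.08859964e+00, -1.89638686e-02]), 'qvel': array([ 6.86294947e-04,  8.27466488e-05, -8.38293479e-04,  1.14917666e-03,
       -7.85651623e-04, -4.30210928e-04]), 'joint_torque': array([ 1.10083060e-03, -5.45608985e+01, -2.74325734e+01,  6.45272154e-02,
        1.87844055e-02, -3.03282638e-05]), 'ee_pos': array([ 208.16540549, -588.77878728,  221.98206552]), 'orientation': array([-3.09502635e+00, -5.30905042e-01,  3.53087754e-04]), 'ft_force': array([ 0.22120316,  0.05319836, -0.10033558]), 'moment': array([-0.03965042,  0.0504947 , -0.00226069]), 'width': 88.0268710104595}
```

View pics/scene0.png

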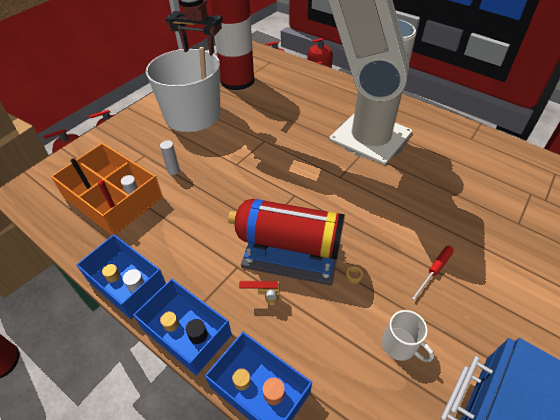

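View pics/top0.png

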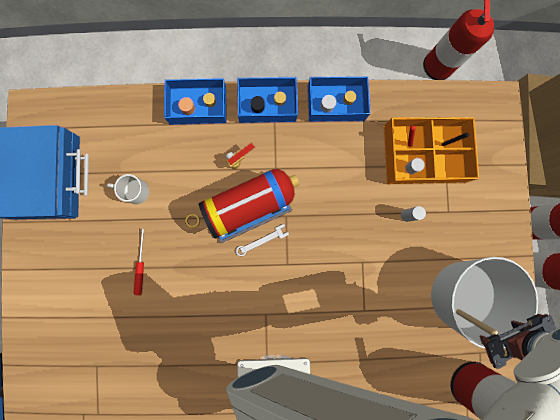

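The shell lies in the middle of the table: in the top view at about (248,203), yellow at (213,220), blue at (275,188). In the scene view yellow is at (330,218) and blue at (256,208). The gripper starts beside a grey bucket. I'll enlarge the crops next.

```bash
python3 - <<'E'
import cv2
a=cv2.imread("pics/top0.png")[160:250,190:310]; cv2.imwrite("pics/topc.png",cv2.resize(a,None,fx=6,fy=6,interpolation=cv2.INTER_CUBIC))
a=cv2.imread("pics/scene0.png")[190:270,230:350]; cv2.imwrite("pics/scenec.png",cv2.resize(a,None,fx=6,fy=6,interpolation=cv2.INTER_CUBIC))
E
```

```text
(no output)
```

View pics/topc.png

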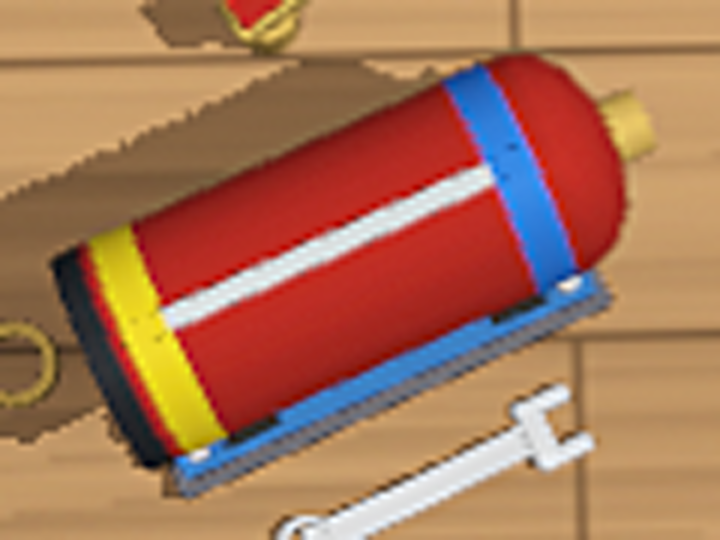

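View pics/scenec.png

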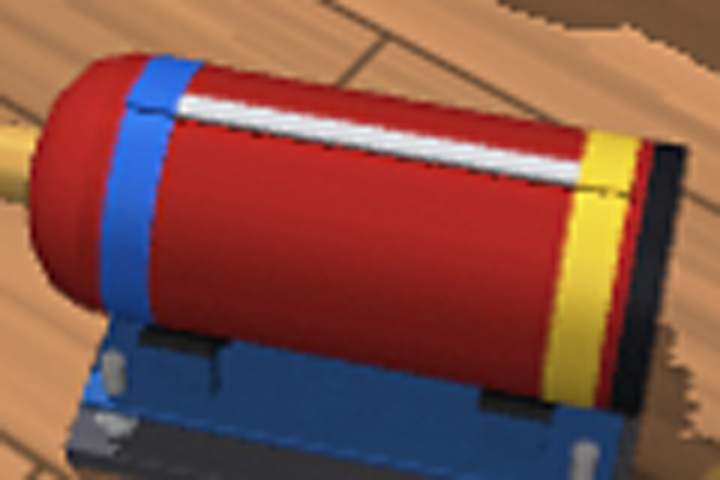

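```bash
cat > h.py <<'E'
import numpy as np, cv2
from workcell import imaging
def cam(n):
    p=imaging.camera_params(n); K=np.array([[p['fx'],0,p['cx']],[0,p['fy'],p['cy']],[0,0,1]])
    return K,np.array([p['k1'],0,0,0,0]),np.array(p['rvec']),np.array(p['tvec'])
def ray(n,uv):
    K,d,r,t=cam(n); x=cv2.undistortPoints(np.array([[uv]],float),K,d)[0,0]
    R=cv2.Rodrigues(r)[0]; return -R.T@t, R.T@np.array([x[0],x[1],1])
def atz(n,uv,z):
    c,v=ray(n,uv); return c+v*(z-c[2])/v[2]
def tri(uv1,uv2):
    c1,v1=ray('top',uv1);c2,v2=ray('scene',uv2)
    s=np.linalg.lstsq(np.c_[v1,-v2],c2-c1,rcond=None)[0]
    a=c1+s[0]*v1;b=c2+s[1]*v2; return (a+b)/2,np.linalg.norm(a-b)
E
python3 - <<'E'
from h import *
f=lambda X,Y,x0,y0:(x0+(X+.5)/6-.5,y0+(Y+.5)/6-.5)
ty,tb=f(169,317,190,160),f(492,176,190,160)
sy,sb=f(580,171,230,190),f(180,107,230,190)
print(tri(ty,sy),tri(tb,sb))
for n,a,b in(('top',ty,tb),('scene',sy,sb)):
    A,B=atz(n,a,172),atz(n,b,172);d=B-A
    print(n,A,B,np.linalg.norm(d),np.degrees(np.arctan2(d[1],d[0])),(A+B)/2)
E
```

```text
(array([543.84905598, 142.91273724, 176.60027925]), np.float64(0.11456661919028462)) (array([605.19968912,  -3.26521275, 171.17937215]), np.float64(1.9786037939187735))
top [544.21956424 143.35432033 172.        ] [604.50844591  -2.44757661 172.        ] 157.77497394899112 -67.53497360215619 [574.36400507  70.45337186 172.        ]
scene [540.33292798 141.19361628 172.        ] [606.26140865  -3.63316658 172.        ] 159.12687263915055 -65.52388090573041 [573.29716832  68.78022485 172.        ]
```

```bash
python3 - <<'E'
from h import *
print(tri((459,311),(203,48)))
print('cart top',tri((419,213),(168,144)))
for z in(0,100,200): print(z,atz('top',(485,300),z), atz('scene',(185,120),z))
E
```

```text
(array([ 290.87763356, -452.74040586,  309.07520965]), np.float64(24.604281294929322))
cart top (array([ 532.44189204, -424.77159705,  112.80625912]), np.float64(3.722686152916858))
0 [ 259.75434981 -672.06747479    0.        ] [ 318.65410757 -598.7480086     0.        ]
100 [ 274.81675412 -619.65941322  100.        ] [ 404.8302344  -483.45399625  100.        ]
200 [ 289.87915842 -567.25135166  200.        ] [ 491.00636123 -368.15998391  200.        ]
```

```bash
python3 - <<'E'
import cv2
a=cv2.imread("pics/scene0.png")[0:140,120:300]; b=cv2.imread("pics/top0.png")[240:420,400:560]
cv2.imwrite("pics/buck.png",cv2.hconcat([cv2.resize(a,(540,420)),cv2.resize(b,(373,420))])[:, :800])
E
```

```text
(no output)
```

View pics/buck.png

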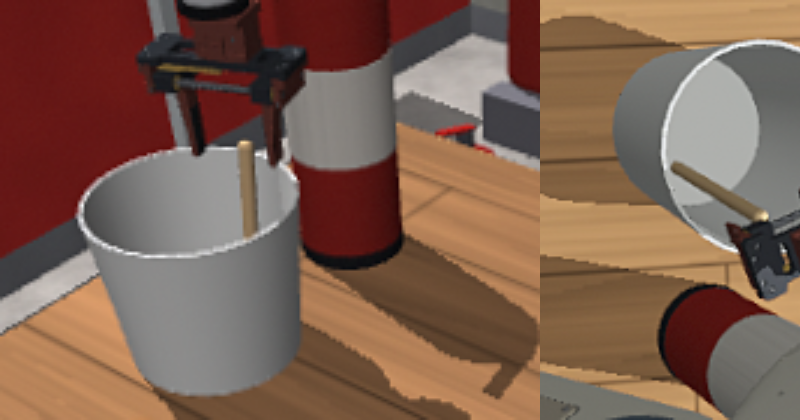

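```bash
python3 - <<'E'
from h import *
print(tri((496.5,333),(201.5,48)))
E
```

```text
(array([ 209.40293608, -571.56731471,  244.15968746]), np.float64(2.064967346617017))
```

A stick standing in the bucket ends at about (209,-572,244), between the open fingers. I'll lift straight up with the gripper still open before any turn or closing.

{"name": "carry_out", "arguments": {
  "rows": [
    [[0, 0, -0.01], [0, 0, 0], 0],
    [[0, 0, -0.02], [0, 0, 0], 0],
    [[0, 0, -0.02], [0, 0, 0], 0],
    [[0, 0, -0.02], [0, 0, 0], 0],
    [[0, 0, -0.02], [0, 0, 0], 0],
    [[0, 0, -0.02], [0, 0, 0], 0],
    [[0, 0, -0.02], [0, 0, 0], 0],
    [[0, 0, -0.02], [0, 0, 0], 0],
    [[0, 0, -0.02], [0, 0, 0], 0],
    [[0, 0, -0.02], [0, 0, 0], 0],
    [[0, 0, -0.02], [0, 0, 0], 0],
    [[0, 0, 0], [0, 0, 0], 0]
  ]
}}

```text
t: 1.1
ee_pos: [208.8, -590.4, 437.9]
orientation: [3.089, 0.53, 0.002]
ft_force: [-0.1, -0.1, 1.0]
width: 87.3
```

{"name": "carry_out", "arguments": {
  "rows": [
    [[0.01, -0.011, 0], [0, 0, 0], 1],
    [[0.023, -0.0245, 0], [0, 0, 0], 1],
    [[0.023, -0.0245, 0], [0, 0, 0], 1],
    [[0.023, -0.0245, 0], [0, 0, 0], 1],
    [[0.023, -0.0245, 0], [0, 0, 0], 1],
    [[0.023, -0.0245, 0], [0, 0, 0], 1],
    [[0.023, -0.0245, 0], [0, 0, 0], 1],
    [[0.023, -0.0245, 0], [0, 0, 0], 1],
    [[0.023, -0.0245, 0], [0, 0, 0], 1],
    [[0.023, -0.0245, 0], [0, 0, 0], 1],
    [[0.023, -0.0245, 0], [0, 0, 0], 1],
    [[0.023, -0.0245, 0], [0, 0, 0], 1]
  ]
}}

```text
t: 2.1
ee_pos: [362.1, -234.4, 431.2]
orientation: [-3.095, -0.531, 0.002]
ft_force: [0.8, 0.3, -0.7]
width: 11.0
```

{"name": "carry_out", "arguments": {
  "rows": [
    [[0.023, -0.0245, 0], [0, 0, 0], 1],
    [[0.023, -0.0245, 0], [0, 0, 0], 1],
    [[0.023, -0.0245, 0], [0, 0, 0], 1],
    [[0.023, -0.0245, 0], [0, 0, 0], 1],
    [[0.023, -0.0245, 0], [0, 0, 0], 1],
    [[0.023, -0.0245, 0], [0, 0, 0], 1],
    [[0.023, -0.0245, 0], [0, 0, 0], 1],
    [[0.023, -0.0245, 0], [0, 0, 0], 1],
    [[0.023, -0.0245, 0], [0, 0, 0], 1],
    [[0.023, -0.0245, 0], [0, 0, 0], 1],
    [[0.023, -0.0245, 0], [0, 0, 0], 1],
    [[0, 0, 0], [0, 0, -0.07], 1]
  ]
}}

```text
t: 3.1
ee_pos: [511.5, 105.9, 430.5]
orientation: [-3.073, -0.644, 0.004]
ft_force: [-0.3, 0.0, -0.1]
width: 0.7
```

{"name": "carry_out", "arguments": {
  "rows": [
    [[0, 0, 0.02], [0, 0, 0], 1],
    [[0, 0, 0.025], [0, 0, 0], 1],
    [[0, 0, 0.025], [0, 0, 0], 1],
    [[0, 0, 0.025], [0, 0, 0], 1],
    [[0, 0, 0.025], [0, 0, 0], 1],
    [[0, 0, 0.02], [0, 0, 0], 1],
    [[0, 0, 0], [0, 0, 0], 1],
    [[0, 0, 0], [0, 0, 0], 1],
    [[0, 0, 0], [0, 0, 0], 1]
  ]
}}

```text
t: 3.85
ee_pos: [511.4, 101.6, 293.3]
orientation: [-3.076, -0.639, -0.0]
ft_force: [0.1, -0.6, 0.3]
width: 0.9
```

{"name": "carry_out", "arguments": {
  "rows": [
    [[0.011, -0.009, 0.01], [0, 0, 0], 1],
    [[0.011, -0.009, 0.015], [0, 0, 0], 1],
    [[0.011, -0.009, 0.015], [0, 0, 0], 1],
    [[0.0115, -0.0085, 0.015], [0, 0, 0], 1],
    [[0, 0, 0.015], [0, 0, 0], 1],
    [[0, 0, 0.015], [0, 0, 0], 1],
    [[0, 0, 0], [0, 0, 0], 1],
    [[0, 0, 0], [0, 0, 0], 1],
    [[0, 0, 0], [0, 0, 0], 1]
  ]
}}

```text
t: 4.6
ee_pos: [539.0, 152.1, 208.8]
orientation: [-3.076, -0.639, -0.003]
ft_force: [-1.0, 0.1, -1.0]
width: 0.5
```

```bash
python3 - <<'E'
from workcell import readout, imaging
import cv2
t=imaging.get_image("top")[:,:,::-1]; s=imaging.get_image("scene")[:,:,::-1]
cv2.imwrite("pics/t1.png",t); cv2.imwrite("pics/s1.png",s)
a=cv2.resize(t[140:260,180:310],(780,720),interpolation=cv2.INTER_CUBIC)[:600]; cv2.imwrite("pics/t1c.png",a)
a=cv2.resize(s[170:270,230:360],(780,600),interpolation=cv2.INTER_CUBIC); cv2.imwrite("pics/s1c.png",a)
o=readout.get_obs(); print(o['ee_pos'],o['ft_force'],o['moment'],o['width'],o['qpos'],o['orientation'])
E
```

```text
[539.07357982 151.89449308 209.03623744] [-0.84427514 -0.04974059 -0.25549534] [ 0.01990885 -0.00719186  0.0162037 ] 0.3870997553843935 [2.53365476e-01 3.44174622e-01 1.78814526e+00 7.31308775e-05
 1.00681061e+00 1.41449459e+00] [-3.07574987 -0.63891594 -0.00385806]
```

View pics/t1c.png

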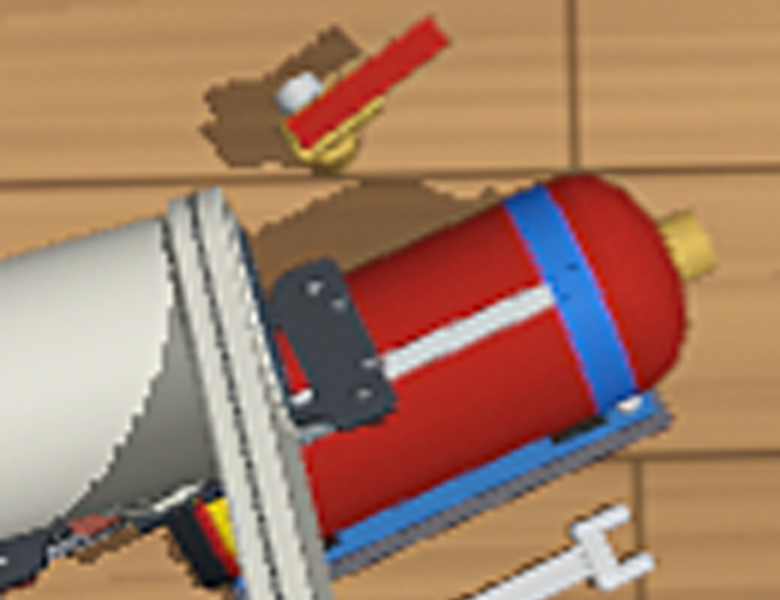

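View pics/s1c.png

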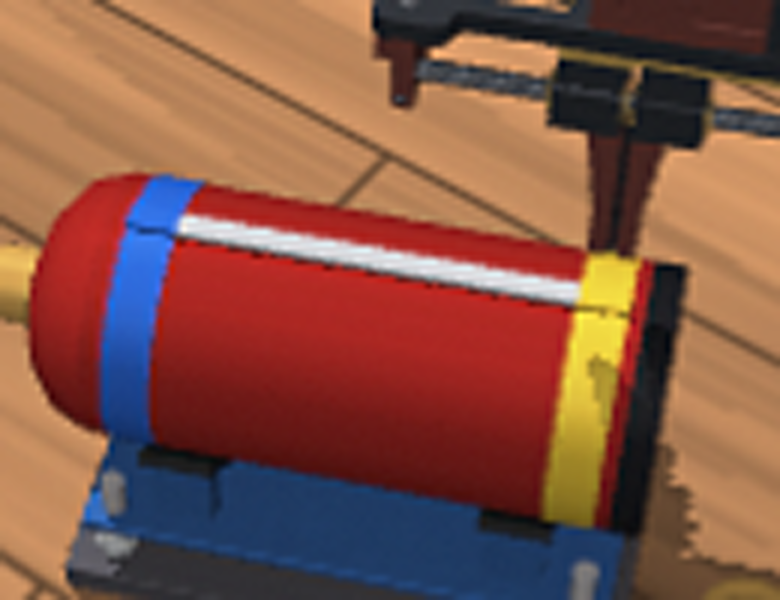

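The fingertips are at about (332,212) in the scene view, above the yellow mark. I'll project the measured TCP into the picture to check the camera offset.

```bash
python3 - <<'E'
from h import *
K,d,r,t=cam('scene')
P=np.array([[539.1,151.9,209.],[539.1,151.9,172],[538.1,152,172]])
uv=cv2.projectPoints(P,r,t,K,d)[0][:,0]; print(uv,(uv-[230,170]+.5)*6-.5)
E
```

```text
[[331.94732084 209.29526854]
 [330.46132326 219.86699163]
 [330.72832801 219.61842738]] [[614.18392501 238.27161126]
 [605.26793958 301.70194978]
 [606.86996804 300.21056431]]
```

{"name": "carry_out", "arguments": {
  "rows": [
    [[0, 0, 0.006], [0, 0, 0], 1],
    [[0, 0, 0.008], [0, 0, 0], 1],
    [[0, 0, 0.008], [0, 0, 0], 1],
    [[0, 0, 0.006], [0, 0, 0], 1],
    [[0, 0, 0.002], [0, 0, 0], 1],
    [[0, 0, 0], [0, 0, 0], 1],
    [[0, 0, 0], [0, 0, 0], 1],
    [[0, 0, 0], [0, 0, 0], 1]
  ]
}}

```text
t: 5.37
ee_pos: [538.4, 151.6, 177.8]
orientation: [-3.076, -0.639, -0.001]
ft_force: [0.4, -0.4, 0.9]
width: 0.5
```

{"name": "carry_out", "arguments": {
  "rows": [
    [[0, 0, 0.001], [0, 0, 0], 1],
    [[0, 0, 0.001], [0, 0, 0], 1],
    [[0, 0, 0.001], [0, 0, 0], 1],
    [[0, 0, 0], [0, 0, 0], 1]
  ]
}}

```text
t: 5.7
ee_pos: [538.1, 151.6, 174.6]
orientation: [3.076, 0.639, -0.0]
ft_force: [0.1, -0.7, -0.1]
width: 0.5
```

{"name": "carry_out", "arguments": {
  "rows": [
    [[0, 0, 0.001], [0, 0, 0], 1],
    [[0, 0, 0.001], [0, 0, 0], 1],
    [[0, 0, 0], [0, 0, 0], 1],
    [[0, 0, 0], [0, 0, 0], 1]
  ]
}}

```text
t: 6.03
ee_pos: [538.2, 151.6, 172.9]
orientation: [-3.076, -0.639, -0.0]
ft_force: [-0.8, -0.1, 2.2]
width: 0.2
```

{"name": "carry_out", "arguments": {
  "rows": [
    [[0, 0, 0.001], [0, 0, 0], 1],
    [[0, 0, 0.001], [0, 0, 0], 1],
    [[0, 0, 0], [0, 0, 0], 1],
    [[0, 0, 0], [0, 0, 0], 1]
  ]
}}

```text
t: 6.37
ee_pos: [538.3, 151.6, 170.8]
orientation: [-3.076, -0.639, -0.0]
ft_force: [-1.3, 0.3, 3.5]
width: 0.5
```

{"name": "carry_out", "arguments": {
  "rows": [
    [[0, 0, 0.001], [0, 0, 0], 1],
    [[0, 0, 0.001], [0, 0, 0], 1],
    [[0, 0, 0.001], [0, 0, 0], 1],
    [[0, 0, 0], [0, 0, 0], 1],
    [[0, 0, 0], [0, 0, 0], 1],
    [[0, 0, 0], [0, 0, 0], 1]
  ]
}}

```text
t: 6.87
ee_pos: [538.3, 151.6, 167.7]
orientation: [-3.076, -0.639, -0.0]
ft_force: [-0.9, -0.0, 5.9]
width: 0.4
```

```bash
python3 - <<'E'
from workcell import readout, imaging
import cv2
s=imaging.get_image("scene")[:,:,::-1]
cv2.imwrite("pics/s2c.png",cv2.resize(s[170:270,230:360],(780,600),interpolation=cv2.INTER_CUBIC))
t=imaging.get_image("top")[:,:,::-1]
cv2.imwrite("pics/t2c.png",cv2.resize(t[150:250,180:310],(780,600),interpolation=cv2.INTER_CUBIC))
o=readout.get_obs(); print(o['ee_pos'],o['ft_force'],o['moment'])
E
```

```text
[538.27516707 151.63136403 167.76155022] [-1.31121389 -0.1099147   4.85785978] [ 0.0104887   0.19937704 -0.01683676]
```

View pics/s2c.png

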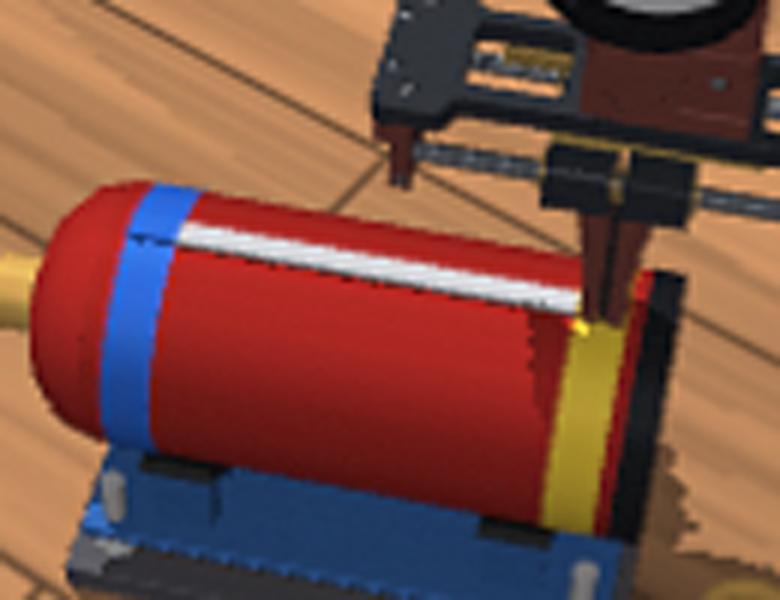

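View pics/t2c.png

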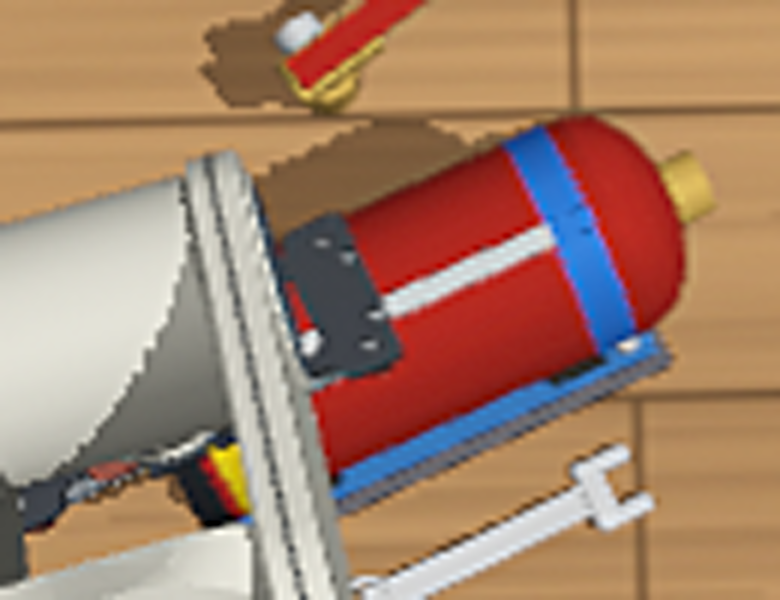

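Touch made: about 5 N, roughly 5 mm down, with the fingertips on the yellow bead at (605,320) in the crop. Next I'll run slowly along the seam.

{"name": "carry_out", "arguments": {
  "rows": [
    [[0, 0.001, 0], [0, 0, 0], 1],
    [[0, 0.002, 0], [0, 0, 0], 1],
    [[0, 0.0025, 0], [0, 0, 0], 1],
    [[0, 0.0025, 0], [0, 0, 0], 1],
    [[0, 0.0025, 0], [0, 0, 0], 1],
    [[0, 0.0025, 0], [0, 0, 0], 1],
    [[0, 0.0025, 0], [0, 0, 0], 1],
    [[0, 0.0025, 0], [0, 0, 0], 1],
    [[0, 0.0025, 0], [0, 0, 0], 1],
    [[0, 0.0025, 0], [0, 0, 0], 1],
    [[0, 0.0025, 0], [0, 0, 0], 1],
    [[0, 0.0025, 0], [0, 0, 0], 1]
  ]
}}

```text
t: 7.97
ee_pos: [549.5, 126.6, 167.9]
orientation: [-3.075, -0.639, -0.001]
ft_force: [-1.4, 3.7, 5.6]
width: 0.4
```

{"name": "carry_out", "arguments": {
  "rows": [
    [[0, 0.0025, 0], [0, 0, 0], 1],
    [[0, 0.0025, 0], [0, 0, 0], 1],
    [[0, 0.0025, 0], [0, 0, 0], 1],
    [[0, 0.0025, 0], [0, 0, 0], 1],
    [[0, 0.0025, 0], [0, 0, 0], 1],
    [[0, 0.0025, 0], [0, 0, 0], 1],
    [[0, 0.0025, 0], [0, 0, 0], 1],
    [[0, 0.0025, 0], [0, 0, 0], 1]
  ]
}}

```text
t: 8.63
ee_pos: [557.4, 108.3, 167.9]
orientation: [-3.075, -0.639, -0.001]
ft_force: [-1.5, 3.6, 5.9]
width: 0.9
```

```bash
python3 - <<'E'
from workcell import readout, imaging
import cv2
s=imaging.get_image("scene")[:,:,::-1]
cv2.imwrite("pics/s3c.png",cv2.resize(s[170:270,230:360],(780,600),interpolation=cv2.INTER_CUBIC))
t=imaging.get_image("top")[:,:,::-1]
cv2.imwrite("pics/t3c.png",cv2.resize(t[150:250,180:310],(780,600),interpolation=cv2.INTER_CUBIC))
o=readout.get_obs(); print(o['ee_pos'],o['ft_force'],o['moment'])
E
```

```text
[557.61094046 107.97708064 167.87537302] [-0.84110516  2.60923808  5.28617784] [0.43267995 0.1605064  0.03102548]
```

View pics/s3c.png

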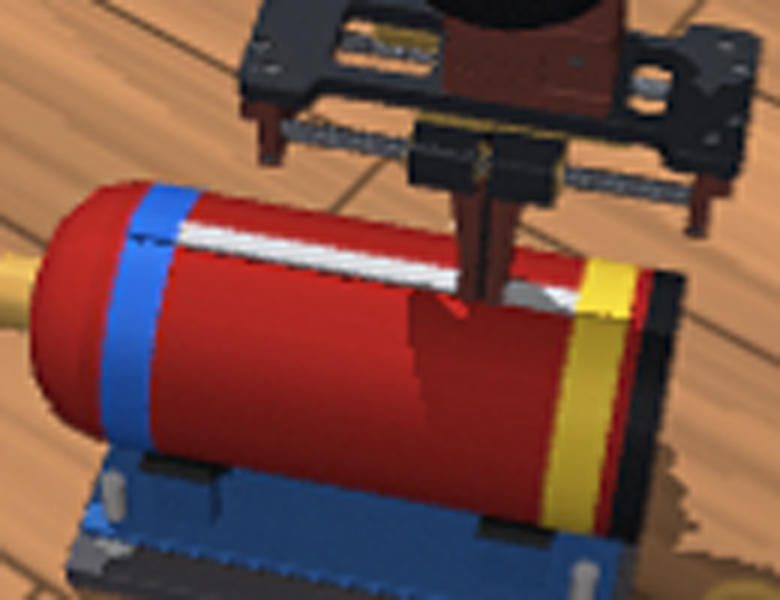

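View pics/t3c.png

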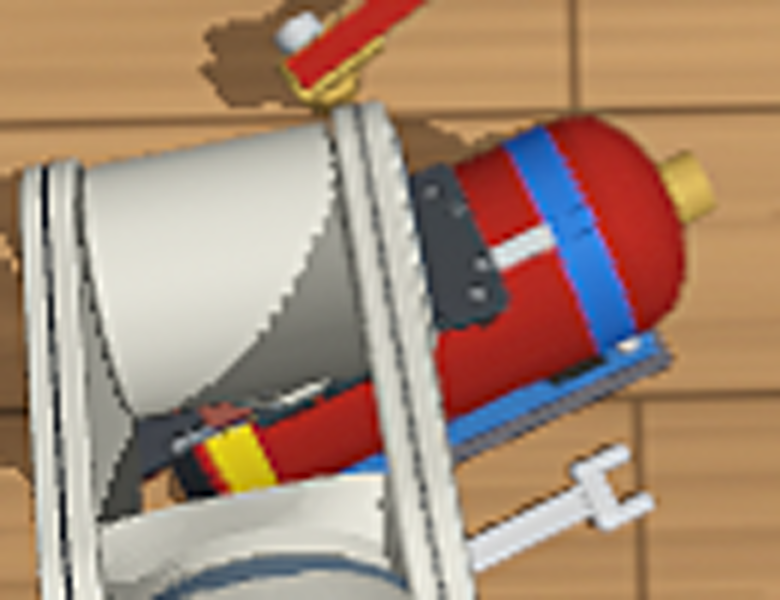

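Shell unmoved, drag about 3 N along the seam, and the fingertips are centred on the bead. Continuing.

{"name": "carry_out", "arguments": {
  "rows": [
    [[0, 0.0025, 0], [0, 0, 0], 1],
    [[0, 0.0025, 0], [0, 0, 0], 1],
    [[0, 0.0025, 0], [0, 0, 0], 1],
    [[0, 0.0025, 0], [0, 0, 0], 1],
    [[0, 0.0025, 0], [0, 0, 0], 1],
    [[0, 0.0025, 0], [0, 0, 0], 1],
    [[0, 0.0025, 0], [0, 0, 0], 1],
    [[0, 0.0025, 0], [0, 0, 0], 1],
    [[0, 0.0025, 0], [0, 0, 0], 1],
    [[0, 0.0025, 0], [0, 0, 0], 1],
    [[0, 0.0025, 0], [0, 0, 0], 1],
    [[0, 0.0025, 0], [0, 0, 0], 1]
  ]
}}

```text
t: 9.73
ee_pos: [569.4, 80.8, 167.8]
orientation: [-3.075, -0.639, -0.001]
ft_force: [-1.9, 4.0, 4.9]
width: 0.7
```

{"name": "carry_out", "arguments": {
  "rows": [
    [[0, 0.0025, 0], [0, 0, 0], 1],
    [[0, 0.0025, 0], [0, 0, 0], 1],
    [[0, 0.0025, 0], [0, 0, 0], 1],
    [[0, 0.0025, 0], [0, 0, 0], 1],
    [[0, 0.0025, 0], [0, 0, 0], 1],
    [[0, 0.0025, 0], [0, 0, 0], 1],
    [[0, 0.0025, 0], [0, 0, 0], 1],
    [[0, 0.0025, 0], [0, 0, 0], 1],
    [[0, 0.0025, 0], [0, 0, 0], 1],
    [[0, 0.0025, 0], [0, 0, 0], 1],
    [[0, 0.0025, 0], [0, 0, 0], 1],
    [[0, 0.0025, 0], [0, 0, 0], 1]
  ]
}}

```text
t: 10.73
ee_pos: [581.3, 53.3, 167.8]
orientation: [-3.075, -0.639, -0.001]
ft_force: [-1.8, 3.7, 5.7]
width: 0.7
```

```bash
python3 - <<'E'
from workcell import readout, imaging
import cv2
s=imaging.get_image("scene")[:,:,::-1]
cv2.imwrite("pics/s4c.png",cv2.resize(s[170:270,230:360],(780,600),interpolation=cv2.INTER_CUBIC))
o=readout.get_obs(); print(o['ee_pos'],o['ft_force'],o['moment'])
E
```

```text
[581.38480753  52.93124065 167.77407359] [-0.57852279  3.56797059  5.07775757] [ 0.58130848  0.31871911 -0.01531221]
```

View pics/s4c.png

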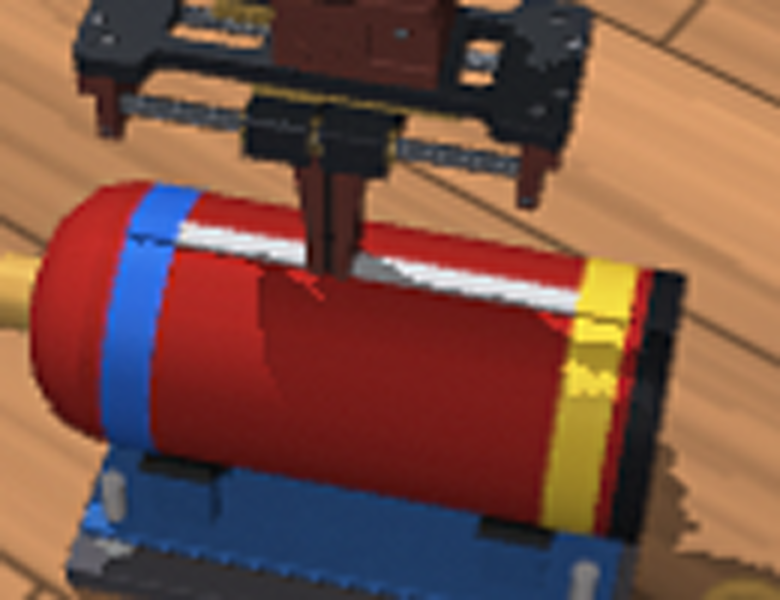

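Still centred within about 2 mm, halfway along with the shell in place. I'll add a small +x trim and go on to blue.

{"name": "carry_out", "arguments": {
  "rows": [
    [[0.0001, 0.0025, 0], [0, 0, 0], 1],
    [[0.0001, 0.0025, 0], [0, 0, 0], 1],
    [[0.0001, 0.0025, 0], [0, 0, 0], 1],
    [[0.0001, 0.0025, 0], [0, 0, 0], 1],
    [[0.0001, 0.0025, 0], [0, 0, 0], 1],
    [[0.0001, 0.0025, 0], [0, 0, 0], 1],
    [[0.0001, 0.0025, 0], [0, 0, 0], 1],
    [[0.0001, 0.0025, 0], [0, 0, 0], 1],
    [[0.0001, 0.0025, 0], [0, 0, 0], 1],
    [[0.0001, 0.0025, 0], [0, 0, 0], 1],
    [[0, 0.0025, 0], [0, 0, 0], 1],
    [[0, 0.0025, 0], [0, 0, 0], 1]
  ]
}}

```text
t: 11.78
ee_pos: [594.1, 26.2, 167.7]
orientation: [-3.075, -0.639, -0.0]
ft_force: [-0.6, 4.6, 5.0]
width: 0.8
```

{"name": "carry_out", "arguments": {
  "rows": [
    [[0, 0.0025, 0], [0, 0, 0], 1],
    [[0, 0.0025, 0], [0, 0, 0], 1],
    [[0, 0.0025, 0], [0, 0, 0], 1],
    [[0, 0.0025, 0], [0, 0, 0], 1],
    [[0, 0.0025, 0], [0, 0, 0], 1],
    [[0, 0.0025, 0], [0, 0, 0], 1],
    [[0, 0.0025, 0], [0, 0, 0], 1],
    [[0, 0.0025, 0], [0, 0, 0], 1],
    [[0, 0.0025, 0], [0, 0, 0], 1],
    [[0, 0.0025, 0], [0, 0, 0], 1],
    [[0, 0.0025, 0], [0, 0, 0], 1],
    [[0, 0.0025, 0], [0, 0, 0], 1]
  ]
}}

```text
t: 12.78
ee_pos: [606.0, -1.4, 167.7]
orientation: [-3.075, -0.639, -0.0]
ft_force: [-2.4, 4.0, 5.0]
width: 0.4
```

{"name": "carry_out", "arguments": {
  "rows": [
    [[0, 0.0025, 0], [0, 0, 0], 1],
    [[0, 0.0025, 0], [0, 0, 0], 1],
    [[0, 0.0025, 0], [0, 0, 0], 1],
    [[0, 0.0015, 0], [0, 0, 0], 1],
    [[0, 0, 0], [0, 0, 0], 1],
    [[0, 0, 0], [0, 0, 0], 1],
    [[0, 0, 0], [0, 0, 0], 1],
    [[0, 0, 0], [0, 0, 0], 1]
  ]
}}

```text
t: 13.45
ee_pos: [609.7, -9.9, 167.8]
orientation: [-3.075, -0.639, -0.0]
ft_force: [-1.0, 1.8, 6.2]
width: 0.7
```

```bash
python3 - <<'E'
from workcell import readout, imaging
import cv2
s=imaging.get_image("scene")[:,:,::-1]
cv2.imwrite("pics/s5.png",s)
cv2.imwrite("pics/s5c.png",cv2.resize(s[170:270,230:360],(780,600),interpolation=cv2.INTER_CUBIC))
t=imaging.get_image("top")[:,:,::-1]
cv2.imwrite("pics/t5.png",t)
o=readout.get_obs(); print(o['t'],o['ee_pos'],o['ft_force'],o['moment'],o['qvel'])
E
```

```text
13.55 [609.70204803  -9.84341899 167.78993117] [-0.62139157  2.31705491  5.7626271 ] [ 0.40200926  0.23714621 -0.00366543] [ 0.00038844 -0.00074489  0.00107495 -0.00164587  0.00147414  0.0006164 ]
```

View pics/s5c.png

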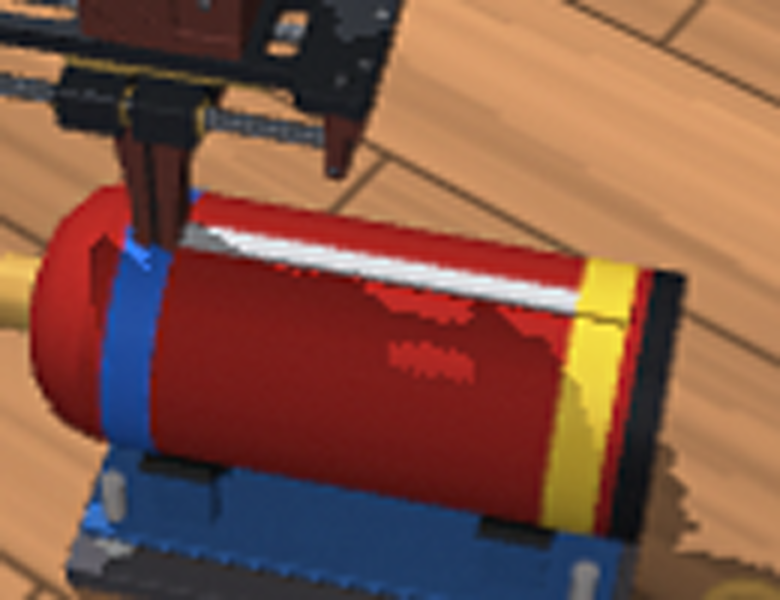

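View pics/t5.png

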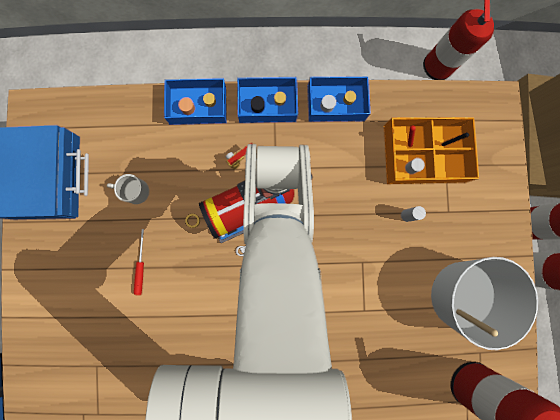

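The fingertips sit on the blue mark: (155,245) in the crop, where the blue bead spans about x = 130–180. They are still, at about 5.8 N and 5 mm down, and the shell hasn't shifted. Handing in.

```bash
python3 - <<'E'
from workcell import close_job
print(close_job())
E
```

```text
the job is handed in; nothing more can be done
None
```

I touched the yellow mark with closed fingertips, ran them at about 30 mm/s along the whole seam to the blue mark, and handed in while still holding that touch. `close_job()` gives no verdict, so I don't know the official result.

**Last checks before handing in (t ≈ 13.5 s):**
- **Position:** the grasp point was about 87 mm from the seam's middle towards blue, by my own measurement (±2 mm). The scene view shows the fingertips in the middle of the blue mark.
- **Contact:** upward force was about 5.8 N, and 4.9–6.2 N in every reading along the run. The cradle was about 5 mm down, judged from the tool height, well short of the 13 mm limit.
- **Shell and surroundings:** the shell showed no visible shift or roll, and the arm was at rest. In the last top view every bystander I could see was in place. The arm hid most of the wrench and part of the valve head.

**Disagreements:**
- **Seam direction:** the two cameras differed by about 2° on the seam's direction. I used the mean, and mid-run added a 1 mm sideways trim because the scene view showed the fingers slightly off centre.
- **Seam height:** the triangulated heights of the seam's two ends differed by about 5 mm. I found the contact height by touch instead, at about 173 mm.
- **Residual drag:** about 2 N of friction along the seam remained at the final touch.

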